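Set the strap splitter's roller gap

ROBOT

A 7-joint arm with a two-finger parallel gripper is mounted at the origin on the work surface. World frame = base frame: x ahead of the robot, y to its left, z up, the work surface at z = 0. Lengths are in m, angles in rad, forces in N, time in s.
With the tool pointing down it reaches from about 0.425 to 0.875 m from the base axis. Payload 4.7 kg.
Tool frame: the origin (TCP) lies midway between the tips of the shut fingers; the grasp point (between the pads) lies 19 mm behind it (ctrl.hold_point_z is the distance from the TCP to the grasp point, in m); z points along the fingers, y is the line along which they close (so a half turn about z gives the same grasp; the last joint's range is limited). The gripper opens to 85 mm and grips with 20 to 120 N. Pads are 22 mm wide; open, the fingers measure 114 mm over their backs; the gripper's body (76 mm by 85 mm) begins 54 mm behind the grasp point. The pads swing forward as they close: fully open they stand 13 mm farther back than shut.
Start: joints at [1.262, 0.321, -0.07, 1.45, 0.023, 1.371, -0.057], TCP at [0.206, -0.616, 0.231] pointing down, gripper open.
Joint ranges: [-2.86, 2.86], [-0.3, 2.09], [-1.38, 1.24], [0.06, 2.45], [-1.56, 4.7], [0.09, 2.05], [-2.69, 2.69]. Speed limits (rad/s): [2.57, 2.57, 3.14, 3.14, 3.14, 3.14, 3.14].

INTERFACE

Orientations are given as [roll, pitch, yaw] about the fixed x, y, z axes, in that order (R = Rz(yaw) Ry(pitch) Rx(roll)).
In Python, from cell import ctrl gives the robot as it stands. Calls block until the motion is done:
- ctrl.move_to(position, orientation): joint-space move of the TCP to a pose.
- ctrl.move_l(position, rot=None, velocity=0.15, contact_N=None): straight line of the TCP; rot=None keeps the orientation; velocity is the mean speed in m/s. With contact_N (N) it stops when the force on the tool has changed by that much, and returns True; else False.
- ctrl.goto_joints(angles): joint-space move.
- ctrl.gripper_open() and ctrl.grab(grip_force=None): open the fingers fully, or close them until they stop; grip_force is the grip in N (None keeps the last).
- ctrl.dwell(seconds).
- ctrl.solve_ik(position, orientation): joint angles nearest the present ones, or None.
- ctrl.observe(): the state.
- ctrl.grab_frame(name): name is "side" or "top" or "wrist"; returns a dict with "image" (384x512x3 uint8, red, green, blue), "fx", "fy", "cx", "cy" (pixels), "k1" (the pictures are not rectified: a ray, as slopes to the right and down, at radius r is drawn at 1 + k1 r^2 times it, then the intrinsics apply), "cam_to_world" (4x4, takes a point from camera to world coordinates); the wrist camera has in their place "mount" (4x4, takes a point from camera to tool coordinates, whose origin is the TCP and whose axes are the flange's). Camera axes: x right, y up, looking along -z (the intrinsics and any distortion apply to the point x, -y, -z); pixel columns grow to the right and rows downward; lengths in m; the calibration is good to about 2 mm. A picture is of the moment at which its call begins: read the wrist's pose just before it. There is no depth.
A pose or a line that the arm cannot do raises ctrl.PlanningError and nothing moves.
- ctrl.close_job(): hands the job in; it is judged then, once.
The state is a dict: "t": time; "joints": joint angles; "qvel": joint speeds; "joint_efforts": joint torques, N m; "eef_pos": TCP position; "tcp_rot": TCP orientation; "contact_force": force on the tool from outside, world axes, zero at the start; "moment": the same for the moment, N m; "opening": opening from 0.0 (shut) to 1.0 (fully open); "grasp_force": force on a finger pad.
Only numpy, scipy, OpenCV 4.12 (cv2) and the standard library are available. Lean on these libraries where they do the work, as an engineer would, in place of code of your own. Each camera call takes 0.05 s, during which the arm holds its last target. There are 200 camera calls.

TASK

Set the gap on the strap splitter, the machine on the long bed with two rollers: wind its crank wheel clockwise (seen from above), more than one turn, until it comes up against its stop, then back it off a quarter turn and let go. Do not disturb the crank of the flat-plate press that stands beside it.

Things in the scene. Friction and masses are not known exactly. Their poses are not given: they have to be found in the camera images.
- splitter_hub (a point): Centre of the strap splitter's level crank wheel, on its upright axis at rim height. Wheel: dark steel, four spokes, 60 mm to the middle of its 13 mm thick rim; it stays at this height. Below it a grey iron machine bolted down: 240 x 150 mm base, steel bed with brass guides, two rollers, a bridge 20 mm below this point. It stands left or right of the robot, the press on the other side.
- splitter_crank (a point): Grasp point on the splitter's crank handle: upright, wooden, 22 mm in diameter, on the rim 60 mm from the wheel's axis. It spins freely on its pin, so a hand can hold it firmly without turning as it goes round. The wood reaches from 28 mm below this point to 25 mm above; the rim's centre line is 40 mm below. Nothing else stands more than 8 mm above the rim's centre line.
- splitter_wheel (a joint): Angle of the splitter's wheel in rad: 0 at its hard closed stop, negative before it, growing as it turns clockwise seen from above. It starts between -11.0 and -7.2 (1.15 to 1.75 turns before the stop). Light steady drag, about 2 N at the handle; it stays where it is left. The screw lowers the upper roller 4 mm a turn.
- press_crank (a point): Crank handle of the flat-plate press, a bystander to leave alone: same handle as the splitter's (this point 25 mm below its top, 40 mm above the rim), but on a smaller three-spoked wheel, 42 mm from its axis, and 36 mm lower. The press has a 170 mm square base, four round columns and a square top plate; its wheel turns as easily.

How it is judged:
By the outcome, as a careful person would: the job done as asked, in the order asked, and still so for the second after the job is handed in, with the robot touching nothing.
It also fails if it takes over 48 s, if anything falls off the work surface, if the arm or the gripper's body presses on something with over 40 N, if the wrist force passes 120 N, or if a joint passes its speed limit or range.

## Working session

There is one attempt and no reset: what is moved stays moved. The work goes in short steps, each a Python script; the robot and the scene stay as the last script left them, time stands still between calls to the robot, and variables do not carry over. Pictures are saved under pics/ and viewed, at most 10 in all, crops included, and the job is handed in when it is done.

```bash
ls; mkdir -p pics; python3 - <<'E'
from cell import ctrl
import cv2,json
o=ctrl.observe();print({k:o[k] for k in("t","eef_pos","tcp_rot","opening","contact_force")},ctrl.hold_point_z)
for n in("side","top"):
    f=ctrl.grab_frame(n);cv2.imwrite(f"pics/{n}0.png",f["image"][:,:,::-1]);print(n,{k:(v.tolist() if hasattr(v,'tolist') else v) for k,v in f.items() if k!="image"})
E
```

```text
pics
{'t': 0.0, 'eef_pos': array([ 0.20598005, -0.61592727,  0.23021857]), 'tcp_rot': array([-3.13966184e+00,  9.78136192e-05,  3.22804913e-01]), 'opening': 0.9975458370019256, 'contact_force': array([ 0.31988544, -0.06849279,  0.02810521])} 0.0187
side {'fx': 442.6511995224028, 'fy': 442.6511995224028, 'cx': 265.1148427925873, 'cy': 192.67662216184476, 'k1': -0.1676535528956319, 'cam_to_world': [[-0.9770035224206034, 0.16568879717771973, -0.13420633244200414, 0.4417037800332562], [-0.21288385685520975, -0.7224952307804315, 0.6577849990612291, 0.6037917805013668], [0.01202417016612147, 0.6712286227429006, 0.7411528555854622, 0.9723888103015329], [0.0, 0.0, 0.0, 1.0]]}
top {'fx': 407.4019471584508, 'fy': 407.4019471584508, 'cx': 258.2849343461878, 'cy': 186.97874223927235, 'k1': -0.08249004124598862, 'cam_to_world': [[0.021631179697423165, 0.9962629021491317, -0.08362010443838952, 0.518132278004155], [-0.9997238096655512, 0.020785918416817293, -0.01096585534128398, -0.016328596187950375], [-0.009186754197993065, 0.08383421376120133, 0.9964373679014386, 1.037630371758793], [0.0, 0.0, 0.0, 1.0]]}
```

View pics/side0.png

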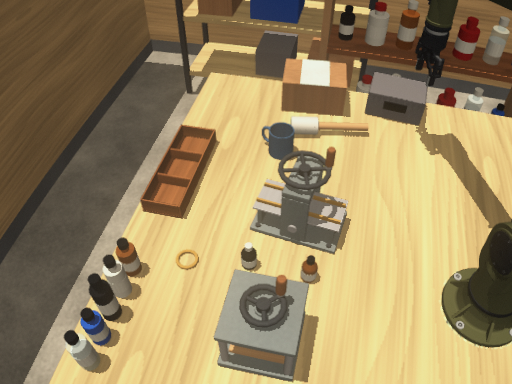

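View pics/top0.png

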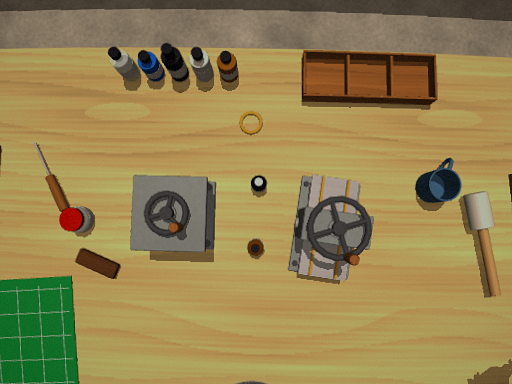

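The side view shows the splitter at the right of the robot: hub near (304,169), handle around (331,150–166). In the top view its four-spoke wheel is centred near (339,228), with the handle top near (353,259). The press has its wheel at about (167,213) in the top view and stands to the left.

```bash
cat > vis.py <<'E'
import numpy as np, cv2
def ray(f,px,T=None):
    """origin and unit direction in world of a pixel"""
    T=np.array(f["cam_to_world"]) if T is None else T
    d=np.array([(px[0]-f["cx"])/f["fx"],(px[1]-f["cy"])/f["fy"]])
    u=d.copy()
    for _ in range(30): u=d/(1+f["k1"]*(u@u))
    v=T[:3,:3]@np.array([u[0],-u[1],-1]); return T[:3,3],v/np.linalg.norm(v)
def onz(r,z): return r[0]+r[1]*(z-r[0][2])/r[1][2]
def cross(r1,r2):
    A=np.stack([r1[1],-r2[1]],1); s=np.linalg.lstsq(A,r2[0]-r1[0],rcond=None)[0]
    p,q=r1[0]+s[0]*r1[1],r2[0]+s[1]*r2[1]; return (p+q)/2,np.linalg.norm(p-q)
def wheel(f,box):
    x0,y0,x1,y1=box; g=f["image"][y0:y1,x0:x1].max(2)
    m=(g<75).astype(np.uint8)
    c=max(cv2.findContours(m,cv2.RETR_EXTERNAL,cv2.CHAIN_APPROX_NONE)[0],key=cv2.contourArea)
    e=cv2.fitEllipse(cv2.convexHull(c)); return (e[0][0]+x0,e[0][1]+y0),e[1]
def wood(f,box):
    x0,y0,x1,y1=box; h=cv2.cvtColor(f["image"][y0:y1,x0:x1],cv2.COLOR_RGB2HSV)
    m=cv2.inRange(h,(3,120,60),(13,255,210))
    n,l,s,c=cv2.connectedComponentsWithStats(m); i=1+np.argmax(s[1:,4])
    return c[i]+[x0,y0],s[i,:4]+[x0,y0,0,0],s[i,4]
E
python3 - <<'E'
from cell import ctrl
from vis import *
import pickle
S,T=ctrl.grab_frame("side"),ctrl.grab_frame("top")
ws,wt=wheel(S,(270,140,340,195)),wheel(T,(298,190,380,268)); print(ws,wt)
hs,ht=wood(S,(318,140,345,175)),wood(T,(340,248,366,272)); print(hs,ht)
hub,e=cross(ray(S,ws[0]),ray(T,wt[0])); print("hub",hub,e)
h,e=cross(ray(S,hs[0]),ray(T,ht[0])); print("handle",h,e)
for dz in(.05,.065): 
    p=onz(ray(T,ht[0]),hub[2]+dz); print(dz,p,np.linalg.norm((p-hub)[:2]))
print(np.linalg.norm(hub[:2]))
out=[]
for f,b,n in((S,(240,120,380,260),"s"),(T,(285,165,385,285),"t")):
    im=f["image"][b[1]:b[3],b[0]:b[2],::-1]; out.append(cv2.resize(im,(390,400),interpolation=cv2.INTER_CUBIC))
cv2.imwrite("pics/crop1.png",np.hstack(out))
E
```

```text
((285.8994960784912, 146.46962070465088), (13.449268341064453, 17.678359985351562)) ((338.9870719909668, 229.59243774414062), (64.0029067993164, 68.63867950439453))
(array([330.97058824, 150.26470588]), array([328, 148,   7,   6]), np.int32(34)) (array([353.57142857, 258.87012987]), array([349, 254,  10,  11]), np.int32(77))
hub [ 0.52715373 -0.15217064  0.29543951] 0.04346660493732964
handle [ 0.44838698 -0.19039072  0.26612183] 0.004975098932617
0.05 [ 0.45778532 -0.17221233  0.34543951] 0.07220558068941885
0.065 [ 0.45909305 -0.16883428  0.36043951] 0.0700709079376399
0.5486774586450466
```

View pics/crop1.png

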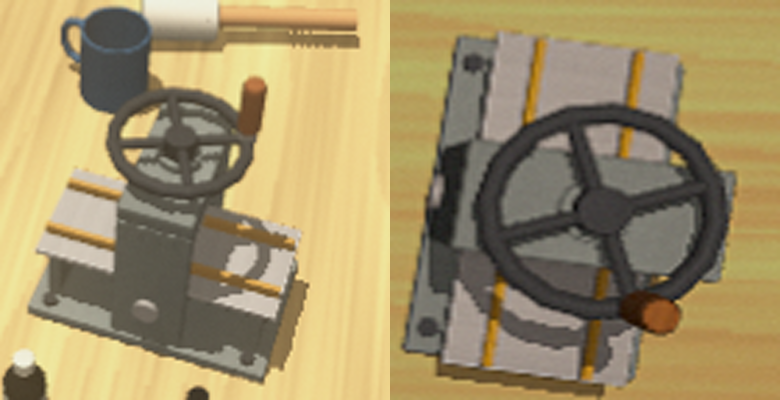

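The crop shows the side view's wheel ellipse spanning x 279–331, y 150–190 (centre about (305,169.5)), and its handle running from (332,148) to (330,166). In the top view the wheel spans x 307–371, y 196–260 (centre about (339,228.2)), and the handle's top end is at (353.7,259). I'll triangulate from those.

```bash
python3 - <<'E'
from cell import ctrl
from vis import *
S,T=ctrl.grab_frame("side"),ctrl.grab_frame("top")
hub,e=cross(ray(S,(305.1,169.7)),ray(T,(339.1,228.2))); print("hub",hub,e)
h,e=cross(ray(S,(331.7,149)),ray(T,(353.9,259.3))); print("handle top",h,e)
p=onz(ray(T,(353.7,259)),hub[2]+.063);print(p,p[:2]-hub[:2],np.linalg.norm((p-hub)[:2]))
a=onz(ray(T,(306.8,228.2)),hub[2]);b=onz(ray(T,(371.4,228.2)),hub[2]);print("diam",np.linalg.norm(a-b))
pr=onz(ray(T,(167,213)),.2);print("press~",pr)
print(ctrl.observe()["t"])
E
```

```text
hub [ 0.5040448  -0.17418903  0.20427038] 0.006208965404887136
handle top [ 0.44757184 -0.1900458   0.27065639] 0.005816393025279866
[ 0.45073151 -0.19006178  0.26727038] [-0.05331329 -0.01587274] 0.05562598890143656
diam 0.13250073360150577
press~ [0.5305574  0.18027346 0.2       ]
0.3
```

```bash
python3 - <<'E'
from cell import ctrl
from vis import *
hub=np.array([.504,-.174,.205]); 
for yaw in np.arange(-3.0,3.1,.4):
    Q=[ctrl.solve_ik(list(hub+[.06*np.cos(a),.06*np.sin(a),.024]),[np.pi,0,yaw]) for a in np.arange(0,6.28,.5)]
    if any(q is None for q in Q): print(round(yaw,2),"none",sum(q is None for q in Q)); continue
    Q=np.array(Q); print(round(yaw,2),Q.min(0).round(2),Q.max(0).round(2))
f=ctrl.grab_frame("wrist");print(np.array(f["mount"]).round(3).tolist(),f["fx"],f["cx"],f["cy"],f["k1"])
E
```

```text
-3.0 [ 0.81 -0.04 -0.7   1.58 -0.02  1.32  1.81] [ 0.97  0.26 -0.59  1.85  0.17  1.35  2.07]
-2.6 [-0.87 -0.17 -1.19  1.57  0.07  1.32  2.06] [1.5  0.43 1.03 1.9  0.4  1.41 2.4 ]
-2.2 none 3
-1.8 none 13
-1.4 none 2
-1.0 [ 0.61 -0.04 -0.54  1.59 -0.02  1.32 -2.45] [ 0.77  0.22 -0.34  1.86  0.09  1.34 -2.2 ]
-0.6 [ 0.63 -0.04 -0.56  1.59 -0.02  1.32 -2.05] [ 0.78  0.23 -0.36  1.86  0.1   1.34 -1.8 ]
-0.2 [ 0.66 -0.04 -0.57  1.59 -0.02  1.32 -1.66] [ 0.79  0.23 -0.39  1.86  0.11  1.34 -1.4 ]
0.2 [ 0.68 -0.04 -0.58  1.59 -0.02  1.32 -1.26] [ 0.8   0.23 -0.39  1.86  0.11  1.35 -1.  ]
0.6 [ 0.71 -0.04 -0.6   1.59 -0.02  1.32 -0.86] [ 0.83  0.24 -0.44  1.86  0.12  1.35 -0.6 ]
1.0 [ 0.74 -0.04 -0.63  1.59 -0.02  1.32 -0.46] [ 0.87  0.24 -0.49  1.86  0.13  1.35 -0.2 ]
1.4 [ 0.77 -0.04 -0.65  1.58 -0.02  1.32 -0.07] [ 0.91  0.25 -0.53  1.85  0.15  1.35  0.2 ]
1.8 [ 0.79 -0.04 -0.68  1.58 -0.02  1.32  0.33] [ 0.95  0.26 -0.58  1.85  0.16  1.35  0.59]
2.2 [ 0.79 -0.04 -0.69  1.58 -0.02  1.32  0.72] [ 0.92  0.26 -0.55  1.85  0.15  1.35  0.99]
2.6 [ 0.79 -0.04 -0.69  1.58 -0.02  1.32  1.13] [ 0.95  0.26 -0.58  1.85  0.15  1.35  1.39]
3.0 [ 0.82 -0.04 -0.72  1.58 -0.02  1.32  1.52] [ 0.96  0.26 -0.59  1.85  0.17  1.35  1.79]
[[0.0, 0.962, 0.274, 0.068], [1.0, -0.001, 0.001, -0.001], [0.001, 0.274, -0.962, -0.142], [0.0, 0.0, 0.0, 1.0]] 272.3111064139497 255.28878942650613 191.73499845846897 -0.05559621983841485
```

```bash
python3 - <<'E'
from cell import ctrl
from vis import *
from scipy.spatial.transform import Rotation as R
o=ctrl.observe(); p=o["eef_pos"]
ctrl.move_l([p[0],p[1],.36],velocity=.3)
yaw=1.4
ctrl.move_to([.504-.08*np.cos(yaw),-.174-.08*np.sin(yaw),.36],[np.pi,0,yaw])
o=ctrl.observe();f=ctrl.grab_frame("wrist")
W=np.eye(4);W[:3,:3]=R.from_euler("xyz",o["tcp_rot"]).as_matrix();W[:3,3]=o["eef_pos"];f["cam_to_world"]=W@np.array(f["mount"])
import pickle;pickle.dump(f,open("w1.pkl","wb"))
im=f["image"].copy()
cv2.imwrite("pics/w1.png",cv2.resize(im[:,:,::-1],(768,576))); print(o["t"],o["eef_pos"],o["contact_force"],W.round(3).tolist())
# predicted pixels for reference
def proj(P):
    c=np.linalg.inv(f["cam_to_world"])@np.append(P,1); u=np.array([c[0],-c[1]])/-c[2]; u=u*(1+f["k1"]*(u@u)); return u*f["fx"]+[f["cx"],f["cy"]]
print(proj([.504,-.174,.205]),proj([.451,-.190,.268]))
E
```

```text
2.6167 [ 0.48954084 -0.25505354  0.35974164] [ 0.03107742 -1.17008977  0.55451191] [[0.174, 0.985, -0.001, 0.49], [0.985, -0.174, -0.0, -0.255], [-0.0, -0.001, -1.0, 0.36], [0.0, 0.0, 0.0, 1.0]]
[256.96929923 101.87914252] [198.59514875 129.59115188]
```

View pics/w1.png

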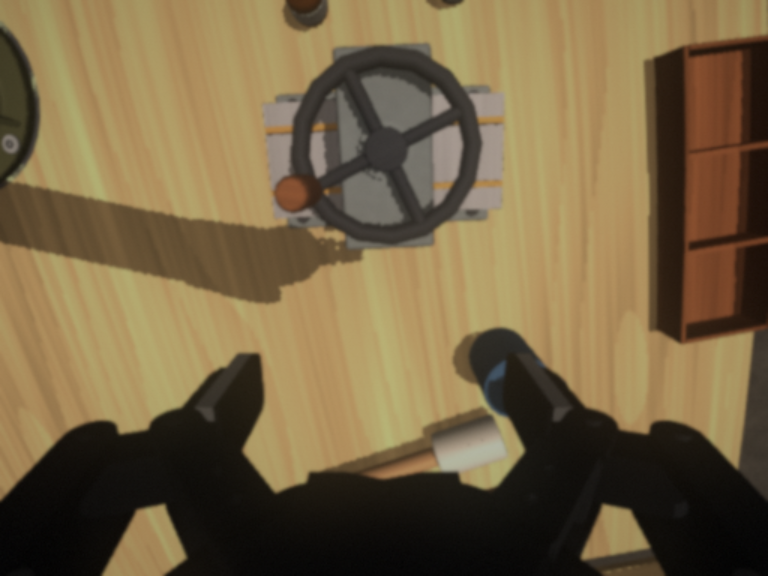

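The wrist view shows the wheel at x 292–481, y 46–243 and the handle's top at (294,193), in the picture enlarged 1.5 times. Those become hub (257.6,96.5) and handle (196,128.7), near the predictions. I'll measure them precisely.

```bash
python3 - <<'E'
from cell import ctrl
from vis import *
import pickle
f=pickle.load(open("w1.pkl","rb")); T=ctrl.grab_frame("top"); S=ctrl.grab_frame("side")
w=wheel(f,(185,25,330,168)); h=wood(f,(175,105,217,148)); print(w,h)
for n,px in(("fit",w[0]),("eye",(257.6,96.5))):
    for z in(.2,.21): print(n,z,onz(ray(f,px),z))
print("x top",cross(ray(f,(257.6,96.5)),ray(T,(339.1,228.2))),"x side",cross(ray(f,(257.6,96.5)),ray(S,(305.1,169.7))))
a=onz(ray(f,(292/1.5,96.5)),.205);b=onz(ray(f,(481/1.5,96.5)),.205);print("diam",np.linalg.norm(a-b))
print("handle top",onz(ray(f,(196,128.7)),.269),onz(ray(f,h[0]),.269),cross(ray(f,(196,128.7)),ray(T,(353.9,259.3))))
E
```

```text
((256.1908493041992, 96.6240005493164), (125.70232391357422, 132.1018829345703)) (array([195.71702128, 128.11276596]), array([183, 117,  25,  24]), np.int32(470))
fit 0.2 [ 0.50416731 -0.16839596  0.2       ]
fit 0.21 [ 0.50404721 -0.16899222  0.21      ]
eye 0.2 [ 0.5056524  -0.16853016  0.2       ]
eye 0.21 [ 0.50548308 -0.16912198  0.21      ]
x top (array([ 0.50631944, -0.17005349,  0.2235636 ]), np.float64(0.002147418136333321)) x side (array([ 0.50302931, -0.1692342 ,  0.20951127]), np.float64(0.00493117776441293))
diam 0.13103431457528064
handle top [ 0.44922444 -0.18887757  0.269     ] [ 0.44909932 -0.18836383  0.269     ] (array([ 0.45074543, -0.18872814,  0.27526178]), np.float64(0.0003198796458810616))
```

```bash
python3 - <<'E'
from cell import ctrl
import numpy as np
yaw=1.4; x,y=.449,-.1885
ctrl.move_to([x,y,.31],[np.pi,0,yaw])
print("touch",ctrl.move_l([x,y,.229],velocity=.12,contact_N=8))
o=ctrl.observe(); print(o["t"],o["eef_pos"],o["contact_force"])
ctrl.grab(40); ctrl.dwell(.2)
o=ctrl.observe(); print(o["t"],o["eef_pos"],o["contact_force"],o["opening"],o["grasp_force"])
E
```

```text
touch False
4.05 [ 0.44960983 -0.1888669   0.22975069] [ 0.32988861  0.9040558  -0.10792393]
4.8583 [ 0.4487247  -0.18864476  0.22936704] [-3.4554484   1.10211157  5.16612713] 0.24502716130498958 39.48596040252596
```

```bash
cat > wind.py <<'E'
from cell import ctrl
import numpy as np, json, os
Z=.2294; R=.06
def pos(): return ctrl.observe()["eef_pos"][:2]
def step(c,a,da,v=.08,lim=30,gain=.0002):
    """one chord by da; returns new centre, tangential force opposing, radial force, stopped"""
    t=a+da; hit=ctrl.move_l([c[0]+R*np.cos(t),c[1]+R*np.sin(t),Z],velocity=v,contact_N=lim)
    o=ctrl.observe(); F=o["contact_force"]; p=o["eef_pos"][:2]-c; th=np.arctan2(p[1],p[0])
    rh=np.array([np.cos(th),np.sin(th)]); th_h=np.array([-rh[1],rh[0]])*np.sign(da)
    Fr,Ft=F[:2]@rh,-F[:2]@th_h
    print(f"t{o['t']:.2f} cmd{np.degrees(t):.0f} act{np.degrees(th):.1f} r{np.hypot(*p)*1e3:.1f} Ft{Ft:.1f} Fr{Fr:.1f} Fz{F[2]:.0f} {'HIT' if hit else ''} op{o['opening']:.2f}")
    return np.array(c)+gain*Fr*rh,Ft,Fr,hit
E
python3 - <<'E'
from wind import *
c=np.array([.505,-.169]); p=pos()-c; a=np.arctan2(p[1],p[0]); a0=a; tot=0
da=-np.radians(15)
for i in range(5):
    c,Ft,Fr,hit=step(c,a,da); a+=da
    if hit: break
json.dump({"c":c.tolist(),"a":a,"a0":a0},open("st.json","w")); print(c)
E
```

```text
t5.20 cmd-176 act-177.0 r59.1 Ft-1.6 Fr-2.4 Fz1  op0.24
t5.55 cmd-191 act168.2 r59.0 Ft-1.7 Fr-4.7 Fz-1  op0.25
t5.90 cmd-206 act153.0 r59.4 Ft-1.6 Fr-4.0 Fz-1  op0.24
t6.25 cmd-221 act138.2 r59.7 Ft-1.5 Fr-4.5 Fz-2  op0.24
t6.60 cmd-236 act123.6 r60.1 Ft-1.5 Fr-2.9 Fz-0  op0.24
[ 0.50809714 -0.17061856]
```

```bash
python3 - <<'E'
from wind import *
s=json.load(open("st.json")); c=np.array(s["c"]);a=s["a"]; da=-np.radians(15)
for i in range(40):
    c,Ft,Fr,hit=step(c,a,da,lim=20); a+=da
    if hit or Ft>12 or abs(Fr)>25: break
o=ctrl.observe();print(o["eef_pos"],o["contact_force"],c,np.degrees(a-s["a0"]))
json.dump({"c":c.tolist(),"a":a,"a0":s["a0"]},open("st.json","w"))
E
```

```text
t6.95 cmd-251 act108.8 r60.1 Ft-1.4 Fr-1.6 Fz0  op0.24
t7.30 cmd-266 act93.8 r59.9 Ft-2.1 Fr-1.5 Fz2  op0.25
t7.65 cmd-281 act78.9 r59.6 Ft-2.0 Fr-2.2 Fz2  op0.25
t8.00 cmd-296 act63.8 r59.5 Ft-1.2 Fr-3.2 Fz1  op0.24
t8.35 cmd-311 act48.8 r59.6 Ft-1.2 Fr-3.6 Fz3  op0.24
t8.70 cmd-326 act33.8 r59.8 Ft-1.3 Fr-2.5 Fz5  op0.25
t9.05 cmd-341 act19.0 r59.8 Ft-2.0 Fr-3.3 Fz4  op0.24
t9.40 cmd-356 act3.7 r59.9 Ft-2.2 Fr-3.1 Fz3  op0.25
t9.75 cmd-371 act-11.9 r60.0 Ft-1.8 Fr-2.2 Fz4  op0.25
t10.10 cmd-386 act-27.4 r59.8 Ft-1.6 Fr-3.9 Fz5  op0.24
t10.45 cmd-401 act-42.2 r60.0 Ft-2.6 Fr-3.3 Fz5  op0.24
t10.80 cmd-416 act-56.7 r60.1 Ft-2.0 Fr-1.8 Fz4  op0.24
t11.15 cmd-431 act-71.4 r59.9 Ft-1.7 Fr-2.4 Fz4  op0.24
t11.50 cmd-446 act-86.3 r59.7 Ft-2.0 Fr-2.1 Fz4  op0.25
t11.85 cmd-461 act-101.3 r59.6 Ft-1.3 Fr-2.9 Fz4  op0.24
t12.20 cmd-476 act-116.2 r59.6 Ft-1.5 Fr-3.9 Fz3  op0.24
t12.55 cmd-491 act-131.2 r59.7 Ft-1.9 Fr-3.4 Fz2  op0.24
t12.90 cmd-506 act-146.1 r59.8 Ft-1.3 Fr-3.7 Fz2  op0.24
t13.25 cmd-521 act-161.1 r60.0 Ft-2.0 Fr-3.2 Fz1  op0.24
t13.60 cmd-536 act-176.2 r59.9 Ft-0.8 Fr-2.4 Fz0
[... 200 characters left out ...]
 r59.6 Ft-1.9 Fr-3.3 Fz1  op0.24
t15.35 cmd-611 act109.0 r59.6 Ft-1.5 Fr-2.4 Fz1  op0.25
t15.70 cmd-626 act93.9 r59.4 Ft-1.3 Fr-3.2 Fz2  op0.24
t16.05 cmd-641 act79.0 r59.5 Ft-1.0 Fr-3.5 Fz3  op0.24
t16.40 cmd-656 act64.0 r59.6 Ft-1.5 Fr-4.3 Fz4  op0.24
t16.75 cmd-671 act49.1 r59.8 Ft-1.7 Fr-4.0 Fz4  op0.24
t17.10 cmd-686 act34.2 r59.9 Ft-1.7 Fr-2.8 Fz4  op0.24
t17.45 cmd-701 act19.2 r59.9 Ft-1.7 Fr-2.8 Fz4  op0.24
t17.80 cmd-716 act3.9 r59.8 Ft-2.6 Fr-3.5 Fz5  op0.24
t18.15 cmd-731 act-5.4 r60.0 Ft8.7 Fr-2.3 Fz5  op0.25
t18.36 cmd-746 act-5.0 r60.4 Ft2.9 Fr0.3 Fz3 HIT op0.24
[ 0.56557478 -0.17899447  0.22946236] [0.54690531 2.902482   2.96151466] [ 0.50541738 -0.17368838] -584.9999999999994
```

```bash
python3 - <<'E'
from wind import *
s=json.load(open("st.json")); c=np.array(s["c"])
def ang(): p=pos()-c; return np.arctan2(p[1],p[0])
_,Ft,_,_=step(c,ang(),-np.radians(10),v=.03,lim=18,gain=0)
ctrl.dwell(.2); st=ang(); print("stop angle",np.degrees(st),ctrl.observe()["contact_force"])
a=st
for i in range(6):
    step(c,a,np.radians(15),lim=25,gain=0); a+=np.radians(15)
ctrl.dwell(.3); print("backed",np.degrees(ang()-st))
f=ctrl.grab_frame("top")
json.dump({"c":c.tolist(),"st":st},open("st.json","w"))
E
```

```text
t18.82 cmd-15 act-5.3 r60.4 Ft16.0 Fr-0.2 Fz3  op0.24
stop angle -5.328827929487932 [ 1.34725336 16.84350911  4.42419037]
t19.49 cmd10 act10.3 r61.0 Ft-1.3 Fr5.3 Fz1  op0.24
t19.83 cmd25 act25.5 r61.5 Ft-1.7 Fr4.8 Fz0  op0.25
t20.18 cmd40 act40.8 r62.0 Ft-1.6 Fr6.9 Fz1  op0.24
t20.52 cmd55 act56.0 r62.3 Ft-1.7 Fr6.3 Fz3  op0.25
t20.86 cmd70 act70.9 r62.5 Ft-0.6 Fr8.1 Fz2  op0.24
t21.20 cmd85 act85.9 r62.4 Ft-2.0 Fr6.8 Fz4  op0.24
backed 90.93306254704046
```

The radius grew to about 62 mm, so my running centre estimate is off by 2–3 mm. From the camera's hub position and the chord length, the back-off is about 93.5°. I'll trim it to 90°, let go, rise and check.

```bash
python3 - <<'E'
from wind import *
from vis import *
from scipy.spatial.transform import Rotation as Ro
hub=np.array([.505,-.1705]); print(pos())
ctrl.move_l([.5134,-.1111,Z],velocity=.03,contact_N=20); ctrl.dwell(.2)
o=ctrl.observe(); print(o["eef_pos"],o["contact_force"])
ctrl.gripper_open(); ctrl.dwell(.2)
p=ctrl.observe()["eef_pos"]; print("lift hit",ctrl.move_l([p[0],p[1],.34],velocity=.12,contact_N=15))
yaw=1.4; ctrl.move_to([.504-.08*np.cos(yaw),-.174-.08*np.sin(yaw),.36],[np.pi,0,yaw]); ctrl.dwell(.2)
o=ctrl.observe();f=ctrl.grab_frame("wrist");T=ctrl.grab_frame("top")
W=np.eye(4);W[:3,:3]=Ro.from_euler("xyz",o["tcp_rot"]).as_matrix();W[:3,3]=o["eef_pos"];f["cam_to_world"]=W@np.array(f["mount"])
w=wheel(f,(185,25,330,168)); print(o["t"],w)
h=wood(f,(180,15,335,160)); print(h,onz(ray(f,w[0]),.206),onz(ray(f,h[0]),.269))
cv2.imwrite("pics/fin.png",np.hstack([cv2.resize(f["image"],(400,300)),cv2.resize(T["image"],(400,300))])[:,:,::-1])
E
```

```text
[ 0.51017189 -0.11139972]
[ 0.51312445 -0.11153175  0.229396  ] [-1.36486457  1.62173304  3.75715958]
lift hit False
24.775 ((256.2420654296875, 97.90713500976562), (123.43170928955078, 139.08718872070312))
(array([253.61219512,  23.54390244]), array([242,  15,  24,  20]), np.int32(410)) [ 0.50477701 -0.16590457  0.206     ] [ 0.51123883 -0.11452012  0.269     ]
```

View pics/fin.png

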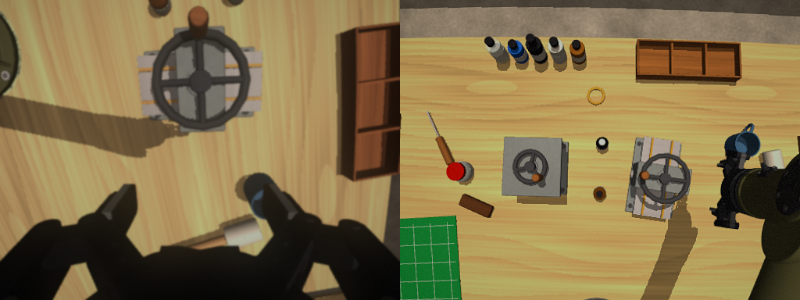

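The wrist view (left half) shows the released handle at about (198,20) and the wheel centred at (201,80). That puts the handle near 84° around the hub, against a stop near −8°, so the back-off is about a quarter turn. In the top view (right half) the press handle is unchanged at (536,178), and the arm is clear.

```bash
python3 -c "
from cell import ctrl
print(ctrl.close_job())"
```

```text
the job is handed in; nothing more can be done
None
```

I wound the splitter wheel clockwise about 1.56 turns to its stop, backed it off about a quarter turn (90–92° measured) and let go; the press crank was not touched, and I handed the job in at about 25 s.

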